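# Refit the dripper arm to the pour-over stand

### The arm

A 6-joint arm with a two-finger parallel gripper is mounted at the origin on a cart in front of the work surface, level with it; the furniture and walls round the work are solid. World frame = base frame: x ahead of the robot, y to its left, z up, the work surface at z = 0. Lengths are in mm, angles in rad, forces in N, time in s.
With the tool pointing down it reaches from about 275 to 1000 mm from the base axis. Payload 8.4 kg.
Tool frame: the origin (TCP) lies between the finger pads; the fingertips stand 22 mm ahead of it and the grasp point (between the pads) lies 3 mm ahead of it; z points along the fingers, y is the line along which they close (so a half turn about z gives the same grasp; the last joint's range is limited). The gripper opens to 85 mm and grips with 20 to 120 N. Pads are 22 mm wide; open, the fingers measure 114 mm over their backs; the gripper's body (76 mm by 85 mm) begins 54 mm behind the grasp point. The pads swing forward as they close: fully open they stand 13 mm farther back than shut.
Start: joints at [1.108, 0.353, 1.633, -0, 1.155, -0.002], TCP at [277.914, 559.814, 226.381] pointing down, gripper open.
Joint ranges: [-2.63, 2.63], [-0.92, 2.1], [0.06, 2.66], [-1.3, 4.44], [0, 2.69], [-3.02, 3.02]. Speed limits (rad/s): [2.22, 2.22, 2.79, 3.14, 3.14, 3.14].

### API

Orientations are given as [roll, pitch, yaw] about the fixed x, y, z axes, in that order (R = Rz(yaw) Ry(pitch) Rx(roll)).
In Python, from rig import r, grab_frame gives the robot as it stands.
- The arm moves only by the shell command python3 -m inch 'ROWS' [FORCE]. ROWS is JSON, a list of rows, each a list of 7 numbers: the turn, a rotation vector about the tool's x, y, z as a fraction of full scale, then the shift along the tool's x, y, z as a fraction of full scale, then the closure, from 0 (fully open) to 1 (shut). In form: [[rx, ry, rz, dx, dy, dz, fingers], ...]. A call has 1 to 8 rows; each row shifts and turns the commanded pose from where the row before left it, along the tool's axes as they then stand; what a row does not reach is not made up. Full scale, the value 1, is 2.5 cm for a shift and pi rad for a turn. A row lasts 1/12 s, in which the tool goes at most 41.7 mm and 7.16 degrees, less where a joint would pass 70% of its speed; a pose out of reach is approached as far as the arm can. A call with a number of a shift or a turn outside -1 to 1 is refused whole. A call with a gripper value outside its range is refused whole. The fingers move at their own pace and stop on an object; FORCE is the grip in N (left out, the last holds). Time passes only in rows, so rows that do not move let the fingers close. It gives the time, the measured TCP pose, the force, the opening and the grip force at its end, in the units of the state.
- r.sense(): the state, without advancing time (a new reading comes with each control period).
- grab_frame(name): name is "scene" or "side" or "wrist"; returns a dict with "pixels" (400x640x3 uint8, red, green, blue), "z_map" (400x640 float32, mm along the optical axis (not along the pixel's ray), 0 where there is no reading), "vertical_fov" (degrees; the focal length in pixels is half the picture's height over the tangent of half this angle, whatever the lens; pixels are square), "cx", "cy" (the principal point, pixels), "cam_to_world" (4x4, takes a point from camera to world coordinates). Camera axes: x right, y down, z forward; pixel columns grow to the right and rows downward; lengths in mm; the calibration is good to about 2 mm. The wrist camera is an equidistant fisheye: a pixel r from the principal point sees the ray r / f radians off the axis. A picture is of the moment at which its call begins.
- r.sign_off(): hands the job in; it is judged then, once.
The state is a dict: "clock": time; "qpos": joint angles; "qvel": joint speeds; "joint_efforts": joint torques, N m; "eef_pos": TCP position; "tcp_rot": TCP orientation; "contact_force": force on the tool from outside, world axes, zero at the start; "wrist_torque": the same for the moment, N m; "opening": opening from 0.0 (shut) to 1.0 (fully open); "grasp_force": force on a finger pad.
Only numpy, scipy, OpenCV 4.12 (cv2) and the standard library are available. Lean on these libraries where they do the work, as an engineer would, in place of code of your own. Each camera call takes 0.05 s, during which the arm holds its last target. There are 200 camera calls.

### The job

Refit the dripper arm to the pour-over stand: slide its tongue fully home into the fork at the top of the stand so that the holes line up, then put the thumbscrew from the wooden block down through both, feel for the keyway under the fork, press the screw down on its sprung washer and turn it clockwise until it is locked and stays down. Do it gently, without forcing the parts, and leave the mug, the bell and the card terminal where they are.

Things in the scene. Friction and masses are not known exactly. Their poses are not given: they have to be found in the camera images.
- stand: Pour-over stand, fixed to the counter: wooden foot 190 x 120 x 20 mm, steel column at its far end, forked head on top. Origin: centre of its underside; z up; x points from the fork's open mouth into the fork (mouth looks to -x). Fork 45 mm wide, from 22 mm before to 40 mm behind its hole in x, with flared lips 14 mm further out; its top is 152 mm up, the washer on it 158 mm.
- fork_hole (a point): Point on the vertical axis of the fork's hole, half-way up the channel: 50 mm from the stand's origin along its x, 140.5 mm up. Axes as the stand. Channel 33 mm wide (y), 9 mm high, top strap 7 mm and bottom plate 5 mm thick, each with a round 17 mm hole; end wall 15 mm behind the axis in x.
- fork_top (a point): Top of the strap on the hole's axis, 152 mm up. Hidden under the fork is a stiff 6 mm keyway plate, its top 21 mm below here, with a slot 15.4 x 8.4 mm for the cross bar, turned up to 0.9 rad either way from the stand's x: find it by feel. Bar on the plate: collar 15 mm above here. Collar pressed below 3 mm: bar through, free to turn 85 degrees clockwise.
- washer (a joint): Sprung steel washer on top of the strap round the hole, 28 mm across, 21 mm bore; its top stands 6 mm above the strap. Value in m: 0 up, -0.0045 pressed right down; spring 1.5 N/mm. It bears the thumbscrew's collar and holds it 5.6 mm up when let go; with the cross bar turned under the keyway plate (locked) it stays 3 mm up.
- dripper_arm: Loose steel arm, 168 mm long, 0.12 to 0.2 kg, starts flat on the counter. Origin: underside, on the axis of its tongue's hole; x points to the tongue's free end, z up. Flat tongue 30 mm wide, 6 mm thick, from x = -42 mm to +15 mm (last 5 mm narrowed to 22); grip rib; then a flat ring of 86 mm outside diameter, 6 mm thick, centred at x = -110 mm. Goes in with its x along the stand's x.
- tongue_hole (a point): Centre of the 18 mm round hole in the arm's tongue, 3 mm above the arm's underside. It lies on the fork's hole axis when the tongue's end rests against the end wall of the fork's channel. Axes as the arm.
- rib (a point): Centre of the arm's upright grip rib, 57 mm behind the hole (arm x = -57 mm), 13 mm above the underside. The rib is 34 mm long (arm x), 14 mm thick (arm y) and 26 mm high from the underside: grip it across its thickness.
- thumbscrew: Loose steel quarter-turn thumbscrew, 60 g, upright in the block. Origin: centre of the collar's underside (collar 27 mm across, 4 mm thick); z up. Paddle head above it 26 mm wide (x), 9 mm thick (y), its top at z = 28 mm. Below: shank 15 mm thick to z = -15 mm, cone to a 6 mm neck, and a cross bar 13.4 mm long (x, like the paddle), 6 mm thick, from z = -30 to -36 mm.
- block: Wooden block 48 x 84 x 38 mm (x, y, z), fixed, for the stand's fittings. Origin: centre of its underside. Bores at y = -20 mm (19.5 mm wide, the thumbscrew hangs in it with its collar on the block's top) and at y = +20 mm (13.5 mm, empty).
- table_mug: Bystander: white mug, 86 mm across, 92 mm high, standing on the stand's foot under the place of the ring. Origin: underside. Leave it there.
- service_bell: Bystander: round counter bell, 85 mm across, 61 mm high. Origin: centre of its underside. Leave it there.
- card_terminal: Bystander: black card terminal, 169 x 76 x 50 mm, lying on its back. Origin: centre of its underside. Leave it there.

How it is judged (in metres and radians):
On the way, in this order (a step that is already met when the one before it is completed fails the run):
1. the tongue is fully home in the fork, its hole in line with the fork's (distance between tongue_hole and fork_hole below 0.004 m), for 0.2 s.
2. the thumbscrew is pressed down through both against the spring (z of thumbscrew in the frame of fork_top below 0.0043 m and horizontal distance between thumbscrew and fork_top below 0.003 m and distance between tongue_hole and fork_hole below 0.004 m), for 0.2 s.
At the end, for the whole second after the job is handed in: The hole of the arm's tongue is within 4 mm of fork_hole; the thumbscrew, let go, stays with its collar's underside less than 4.3 mm above the top of the fork, as only the locked bar can hold it there against the spring, and within 3 mm of the hole's axis; both at rest (all of step 2 and linear speed of each of dripper_arm, thumbscrew below 0.02 m/s); the robot touches nothing.
It fails at once if the arm is forced against the stand with more than 30 N (contact force between dripper_arm and stand above 30 N).
It fails at once if the thumbscrew is forced against the stand with more than 30 N (contact force between thumbscrew and stand above 30 N).
It fails at once if the mug is moved more than 20 mm (distance of table_mug from where it was at the start of the episode above 0.02 m).
It fails at once if the bell is moved more than 20 mm (distance of service_bell from where it was at the start of the episode above 0.02 m).
It fails at once if the card terminal is moved more than 20 mm (distance of card_terminal from where it was at the start of the episode above 0.02 m).
It also fails if it takes over 72 s, if anything falls off the work surface, if the arm or the gripper's body presses on something with over 40 N, if the wrist force passes 120 N, or if a joint passes its speed limit or range.

## Working session

There is one attempt and no reset: what is moved stays moved. The work goes in short steps, Python scripts to look and compute and a shell command to move; the robot and the scene stay as the last step left them, time stands still between calls to the robot, and variables do not carry over. Pictures are saved under pics/ and viewed, at most 10 in all, crops included, and the job is handed in when it is done.

```bash
ls; mkdir -p pics; cat > h.py <<'E'
import numpy as np, cv2
from rig import r, grab_frame
def save(f,n): cv2.imwrite('pics/'+n, f['pixels'][:,:,::-1])
def focal(f): return 200/np.tan(np.radians(f['vertical_fov'])/2)
def cloud(f):
    v,u=np.mgrid[0:400,0:640]; z=f['z_map']; k=focal(f)
    P=np.stack([(u-f['cx'])/k*z,(v-f['cy'])/k*z,z,np.ones_like(z)],-1)@np.array(f['cam_to_world']).T
    P=P[...,:3].copy(); P[z<=0]=np.nan; return P
E
python3 - <<'E'
from h import *
import pickle
for n in ['scene','side']:
    f=grab_frame(n); save(f,n+'0.png'); pickle.dump(f,open(n+'0.pkl','wb')); print(n,f['vertical_fov'],f['cx'],f['cy'],np.round(f['cam_to_world'],2).tolist())
print(r.sense())
E
```

```text
pics
scene 54.13419435284729 321.236788069642 200.7736219009131 [[0.63, -0.54, 0.56, -164.17], [-0.78, -0.43, 0.46, -745.84], [-0.01, -0.72, -0.69, 962.54], [0.0, 0.0, 0.0, 1.0]]
side 51.505598092247766 318.309887525129 190.77384043217148 [[-1.0, -0.02, -0.01, 528.73], [-0.0, 0.59, -0.81, 719.08], [0.02, -0.81, -0.59, 779.53], [0.0, 0.0, 0.0, 1.0]]
{'clock': 0.1, 'qpos': array([ 1.10762014e+00,  3.53534848e-01,  1.63406648e+00, -1.48854232e-05,
        1.15516452e+00, -2.39615503e-03]), 'qvel': array([ 0.00028055, -0.0028603 , -0.00145382,  0.00027135,  0.0023592 ,
       -0.00049584]), 'joint_efforts': array([-9.32847106e-04, -6.06360126e+01, -3.42818427e+01, -1.18374205e-04,
        3.98118791e-03,  2.29284734e-05]), 'eef_pos': array([277.71774594, 559.43740012, 225.76137636]), 'tcp_rot': array([-3.14041943e+00,  1.07998555e-05,  2.68081865e+00]), 'contact_force': array([-0.23887354, -0.42911464, -0.58524367]), 'wrist_torque': array([ 0.00945241, -0.01778525, -0.00461221]), 'grasp_force': 0.0, 'opening': 1.0008256746810311}
```

View pics/scene0.png

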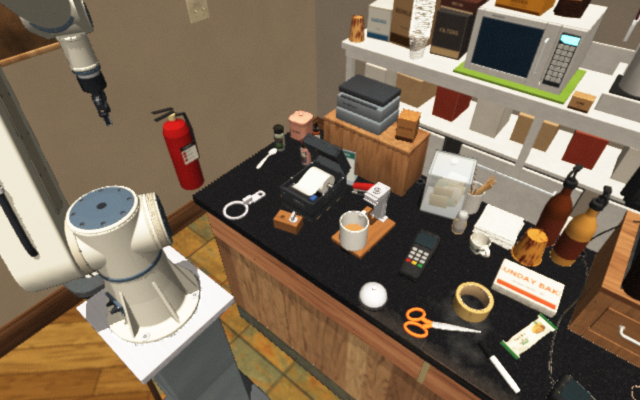

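View pics/side0.png

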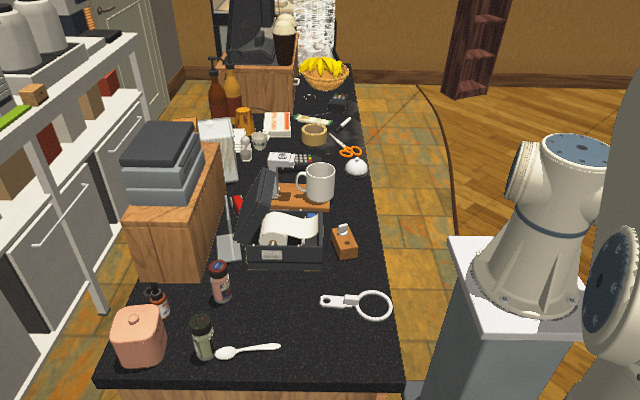

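The scene view shows the arm lying at (243,205), the block with the screw at (289,219), the stand's fork at (377,195), and the mug at (353,230). In the side view the arm is at (355,303) and the block at (345,243); the stand is half hidden behind a receipt printer.

```bash
python3 - <<'E'
from h import *
import pickle
for n in ['scene','side']:
    f=pickle.load(open(n+'0.pkl','rb')); P=cloud(f); C=f['pixels'].astype(int)
    pts=dict(scene=[(377,190),(377,187),(383,188),(370,186),(377,200),(353,217),(350,247),(289,213),(285,222),(256,193),(230,210),(340,240),(385,238),(364,185),(388,190),(373,297),(420,250),(318,180)],
     side=[(345,228),(345,240),(350,297),(330,300),(375,318),(318,170),(290,190),(270,190),(358,165),(290,160),(290,225)])[n]
    for u,v in pts: print(n,(u,v),np.round(P[v,u]),C[v,u])
    # steel arm blob
    x0,x1,y0,y1=dict(scene=(215,275,180,225),side=(312,400,285,325))[n]
    s=np.zeros((400,640),bool); s[y0:y1,x0:x1]=1
    m=s&(C.min(-1)>110); Q=P[m]; Q=Q[np.isfinite(Q).all(1)]
    print('arm',len(Q),np.percentile(Q,[2,50,98],axis=0).round())
    hi=Q[Q[:,2]>18]; print('rib',len(hi),hi.mean(0) if len(hi) else 0)
    rect=cv2.minAreaRect(Q[:,:2].astype(np.float32)); print(rect)
E
python3 - <<'E'
import cv2
a=cv2.imread('pics/scene0.png')
cv2.imwrite('pics/crop0.png',cv2.resize(a[165:265,215:415],None,fx=4,fy=4,interpolation=cv2.INTER_CUBIC))
E
```

```text
scene (377, 190) [ 635. -313.  148.] [170 163 158]
scene (377, 187) [ 637. -310.  157.] [212 205 198]
scene (383, 188) [ 648. -325.  154.] [246 242 238]
scene (370, 186) [ 736. -228.   47.] [217  50  42]
scene (377, 200) [ 600. -336.  145.] [161 152 146]
scene (353, 217) [ 545. -290.   86.] [207 199 182]
scene (350, 247) [ 476. -330.   37.] [195 185 169]
scene (289, 213) [466. -89.  40.] [194 123  65]
scene (285, 222) [ 430. -105.   38.] [189 121  62]
scene (256, 193) [488.  94.   9.] [236 230 226]
scene (230, 210) [376. 107.   3.] [29 26 28]
scene (340, 240) [ 478. -291.   39.] [136 123 108]
scene (385, 238) [ 598. -382.    5.] [27 26 27]
scene (364, 185) [ 731. -207.   43.] [213  40  34]
scene (388, 190) [ 651. -341.  152.] [172 164 158]
scene (373, 297) [ 369. -484.   45.] [254 254 253]
scene (420, 250) [ 598. -502.   36.] [186 179 164]
scene (318, 180) [ 604. -101.   96.] [253 253 248]
arm 347 [[347.  51.  -0.]
 [425.  83.   7.]
 [508. 133.  29.]]
rib 40 [439.17189036  85.05240109  25.0304087 ]
((426.5500183105469, 82.69133758544922), (93.12814331054688, 165.73040771484375), 74.85480499267578)
side (345, 228) [ 443. -117.   53.] [142 139 133]
side (345, 240) [444. -85.  40.] [201 137  68]
side (350, 297) [441.  93.  28.] [242 238 232]
side (330, 300) [485.  80.  -0.] [153 147 140]
side (375, 318) [386. 134.   7.] [236 229 223]
side (318, 170) [ 517. -350.   84.] [182 174 156]
side (290, 190) [ 602. -329.   21.] [194 132  67]
side (270, 190) [631. -71. 207.] [81 83 82]
side (358, 165) [ 383. -451.   41.] [245 245 241]
side (290, 160) [ 599. -300.  149.] [239 235 229]
side (290, 225) [587. -81.  91.] [245 243 233]
arm 766 [[346.  54.   0.]
 [430.  94.   6.]
 [507. 135.  26.]]
rib 89 [437.19374006  91.09205648  24.1852465 ]
((423.5662536621094, 80.6327896118164), (87.02877807617188, 168.27700805664062), 70.52088928222656)
```

View pics/crop0.png

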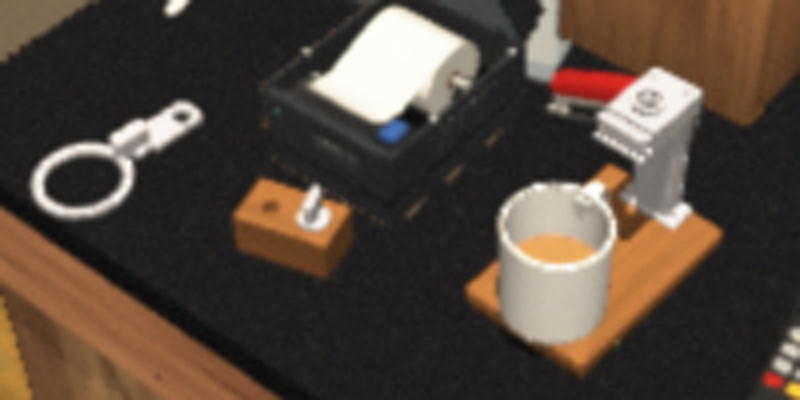

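The crop confirms it: the ring is at the near-left end, the rib in the middle and the tongue points away (upper right). The block's screw bore is on its right, and the fork mouth faces the mug. Next I get frames from masks.

```bash
python3 - <<'E'
from h import *
import pickle
for n in ['scene','side']:
    f=pickle.load(open(n+'0.pkl','rb')); P=cloud(f); C=f['pixels'].astype(int)
    X,Y,Z=P[...,0],P[...,1],P[...,2]
    brown=(C[...,0]-C[...,2]>60)
    q=lambda m:P[m][:,:2].astype(np.float32)
    foot=brown&(abs(Z-20)<5)&(X>400)&(X<720)&(Y<-220)&(Y>-450)
    print(n,'foot',foot.sum(),cv2.minAreaRect(q(foot)),[np.round(P[foot][i]) .tolist() for i in (P[foot][:,0].argmin(),P[foot][:,0].argmax(),P[foot][:,1].argmin(),P[foot][:,1].argmax())])
    b=brown&(abs(Z-38)<5)&(X>400)&(X<520)&(Y<-40)&(Y>-150)
    print('block',b.sum(),cv2.minAreaRect(q(b)))
    s=(C.min(-1)>100)&(Z>42)&(Z<75)&(X>400)&(X<520)&(Y<-40)&(Y>-150); print('screw',s.sum(),np.nanmean(P[s],0),np.nanmax(Z[s]), cv2.minAreaRect(q(s)) if s.sum()>3 else 0)
    k=(C.min(-1)>100)&(Z>146)&(Z<162)&(X>540)&(X<720)&(Y<-240)&(Y>-400)
    print('fork',k.sum(),cv2.minAreaRect(q(k)),np.nanmean(P[k],0))
    mug=(C.min(-1)>100)&(Z>85)&(Z<115)&(X>420)&(X<640)&(Y<-200)&(Y>-420)
    print('mug',mug.sum(),cv2.minEnclosingCircle(q(mug)),np.nanmax(Z[mug]))
    a=(C.min(-1)>100)&(abs(Z-6)<5)&(X>330)&(X<530)&(Y<160)&(Y>30)
    A=q(a); far=A[(A[:,0]<425)]; print('ring',cv2.minEnclosingCircle(far))
    rib=(Z>14)&(Z<32)&(X>400)&(X<480)&(Y<130)&(Y>50); print('rib',rib.sum(),cv2.minAreaRect(q(rib)))
E
```

```text
scene foot 658 ((575.5952758789062, -314.4969482421875), (119.77545166015625, 190.1635284423828), 86.4862289428711) [[478.0, -352.0, 19.0], [672.0, -273.0, 20.0], [663.0, -378.0, 18.0], [501.0, -250.0, 17.0]]
block 240 ((449.1917419433594, -99.58795166015625), (51.96964645385742, 85.85594177246094), 14.260774612426758)
screw 48 [ 450.14314016 -122.76205294   55.85862474] 71.88120699288379 ((451.8005676269531, -122.51529693603516), (21.033491134643555, 22.797395706176758), 41.452335357666016)
fork 266 ((628.7484130859375, -317.2411193847656), (45.899208068847656, 78.23747253417969), 86.29312133789062) [ 627.5934828  -318.73464923  153.29173879]
mug 420 ((524.9138793945312, -314.0787658691406), 55.72202682495117) 114.87828759969977
ring ((387.3027648925781, 94.07488250732422), 46.354347229003906)
rib 51 ((439.7747802734375, 86.07281494140625), (30.98202896118164, 16.944229125976562), 5.957504749298096)
side foot 749 ((566.6080322265625, -309.490234375), (121.89820861816406, 174.0559539794922), 87.54000091552734) [[482.0, -278.0, 20.0], [655.0, -261.0, 21.0], [611.0, -372.0, 18.0], [491.0, -246.0, 18.0]]
block 325 ((445.1285400390625, -97.24014282226562), (48.33542251586914, 87.85677337646484), 14.138908386230469)
screw 82 [ 450.09960545 -114.40238837   55.44068079] 67.0248032146502 ((449.900390625, -113.94275665283203), (24.601778030395508, 18.223711013793945), 2.513873815536499)
fork 243 ((625.1516723632812, -314.71240234375), (50.645503997802734, 75.69081115722656), 84.7725830078125) [ 625.79434706 -311.8016429   151.41878045]
mug 472 ((524.4998779296875, -309.3388671875), 57.71760177612305) 112.89106495400517
ring ((382.8046569824219, 93.87799072265625), 45.07593536376953)
rib 113 ((437.6801452636719, 89.63182067871094), (15.57656478881836, 33.11518478393555), 83.72676086425781)
```

```bash
cat >> h.py <<'E'
from scipy.spatial.transform import Rotation as R
def to(x,y,z,yaw=None):
    s=r.sense(); p=s['eef_pos']; M=R.from_euler('xyz',s['tcp_rot'])
    u=M.inv().apply(np.array([x,y,z])-p)/25
    t=(M.inv()*R.from_euler('xyz',[np.pi,0,yaw])).as_rotvec()/np.pi if yaw is not None else 0
    print('shift units',u.round(3),'turn units',np.round(t,4))
def st():
    s=r.sense(); print('t',round(s['clock'],2),'p',s['eef_pos'].round(1),'rot',s['tcp_rot'].round(3),'F',s['contact_force'].round(1),'T',s['wrist_torque'].round(2),'g',round(s['grasp_force'],1),'open',round(s['opening'],3),'q',s['qpos'].round(2))
def rays(f,px):  # fisheye wrist: world origin and unit rays
    px=np.atleast_2d(px).astype(float); d=px-[f['cx'],f['cy']]; rr=np.hypot(*d.T); th=rr/focal(f)
    v=np.c_[d/np.maximum(rr,1e-9)[:,None]*np.sin(th)[:,None],np.cos(th)]
    T=np.array(f['cam_to_world']); return T[:3,3],v@T[:3,:3].T
def onz(f,px,z):
    o,d=rays(f,px); return o+d*((z-o[2])/d[:,2])[:,None]
E
python3 -m inch '[[0,0,-0.037,0,0,0,0],[0,0,-0.037,0,0,0,0],[0,0,-0.037,0,0,0,0],[0,0,0,-0.47,-1,0,0],[0,0,0,-0.47,-1,0,0],[0,0,0,-0.47,-1,0,0],[0,0,0,-0.47,-1,0,0],[0,0,0,-0.47,-1,0,0]]' 60
python3 -m inch '[[0,0,0,-0.47,-1,0,0],[0,0,0,-0.47,-1,0,0],[0,0,0,-0.47,-1,0,0],[0,0,0,-0.47,-1,0,0],[0,0,0,-0.47,-1,0,0],[0,0,0,-0.47,-1,0,0],[0,0,0,-0.47,-1,0,0],[0,0,0,-0.47,-1,0,0]]'
python3 -m inch '[[0,0,0,-0.47,-1,0,0],[0,0,0,-0.47,-1,0,0],[0,0,0,-0.47,-1,0,0],[0,0,0,-0.47,-1,0,0],[0,0,0,-0.47,-1,0,0],[0,0,0,0,0,0,0]]'
python3 -c "
from h import *
st(); to(438,88,140,3.03)
f=grab_frame('wrist'); save(f,'w1.png'); import pickle; pickle.dump(f,open('w1.pkl','wb')); print(f['vertical_fov'],f['cx'],f['cy'],np.round(f['cam_to_world'],2).tolist())"
```

```text
clock: 0.77
eef_pos: [322.3, 427.6, 226.0]
tcp_rot: [-3.141, -0.0, 3.03]
contact_force: [0.7, -0.6, -0.2]
opening: 1.001
grasp_force: 0.0
clock: 1.43
eef_pos: [393.3, 218.4, 226.2]
tcp_rot: [-3.141, -0.0, 3.03]
contact_force: [0.5, 0.8, -0.3]
opening: 0.997
grasp_force: 0.0
clock: 1.93
eef_pos: [438.6, 85.6, 226.3]
tcp_rot: [-3.14, 0.0, 3.027]
contact_force: [-0.4, 0.8, -0.5]
opening: 0.999
grasp_force: 0.0
t 1.93 p [438.6  85.6 226.3] rot [-3.14   0.     3.027] F [-0.4  0.8 -0.5] T [-0.   -0.02 -0.02] g 0.0 open 0.999 q [ 0.19  0.07  2.   -0.    1.07 -1.27]
shift units [0.038 0.097 3.451] turn units [-0.0004  0.0002 -0.0008]
65.70646984690485 320.8537094748448 201.1262505704547 [[0.11, 0.95, 0.28, 368.84], [0.99, -0.11, -0.03, 93.95], [-0.0, 0.28, -0.96, 374.16], [0.0, 0.0, 0.0, 1.0]]
```

View pics/w1.png

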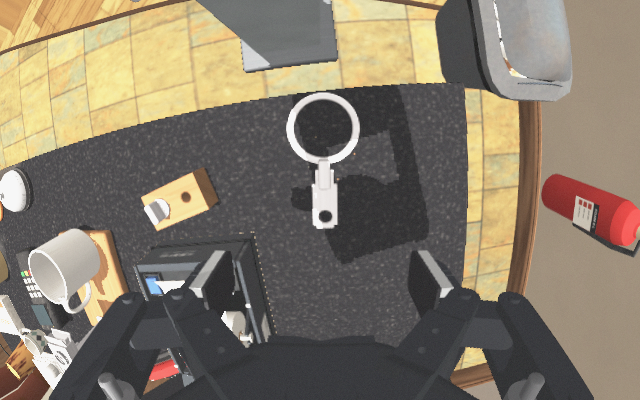

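The wrist view shows the arm between the fingers: ring at (323,128), rib near (324,172), hole at (325,216). The block is at (180,200) with the screw at (157,212).

```bash
python3 - <<'E'
from h import *
import pickle
f=pickle.load(open('w1.pkl','rb')); C=f['pixels'].astype(int)
m=np.zeros((400,640),np.uint8); m[90:235,280:365]=(C.min(-1)>140)[90:235,280:365]
n,l,s,c=cv2.connectedComponentsWithStats(m); k=1+s[1:,4].argmax(); m=(l==k).astype(np.uint8); print(s[k])
cs,h=cv2.findContours(m,cv2.RETR_CCOMP,cv2.CHAIN_APPROX_NONE)
W=[]
for c,hh in zip(cs,h[0]):
    if hh[3]>=0 and len(c)>8:
        p=onz(f,c[:,0],6)[:,:2]; e=cv2.fitEllipse(p.astype(np.float32)); print('inner',e); W.append(e[0])
W=np.array(sorted(W)); d=W[-1]-W[0]; yaw=np.arctan2(d[1],d[0]); print('ring-hole',np.linalg.norm(d),'yaw',yaw,'rib',W[-1]-57*d/np.linalg.norm(d))
b=onz(f,[(157,212),(186,197)],[42,38]); print(b)
br=np.zeros((400,640),np.uint8); br[160:235,130:222]=((C[...,0]-C[...,2]>50)&(C[...,0]>170))[160:235,130:222]
c=max(cv2.findContours(br,0,2)[0],key=cv2.contourArea); print(cv2.minAreaRect(onz(f,c[:,0],38)[:,:2].astype(np.float32)))
cv2.imwrite('pics/w1c.png',cv2.resize(f['pixels'][160:235,130:222,::-1],None,fx=6,fy=6,interpolation=cv2.INTER_CUBIC))
E
```

```text
[ 286   92   74  137 2815]
inner ((495.231201171875, 84.14641571044922), (17.14759635925293, 18.25787925720215), 150.1283721923828)
inner ((386.1866455078125, 93.69001770019531), (70.06808471679688, 70.4690933227539), 51.246910095214844)
ring-hole 109.46138798184276 yaw -0.08729776552266404 rib [438.44825892  89.11607052]
[[ 456.01510074 -122.79055523   42.        ]
 [ 442.77004115  -78.45653006   38.        ]]
((447.53070068359375, -98.80754089355469), (49.22420120239258, 85.41874694824219), 14.361404418945312)
```

View pics/w1c.png

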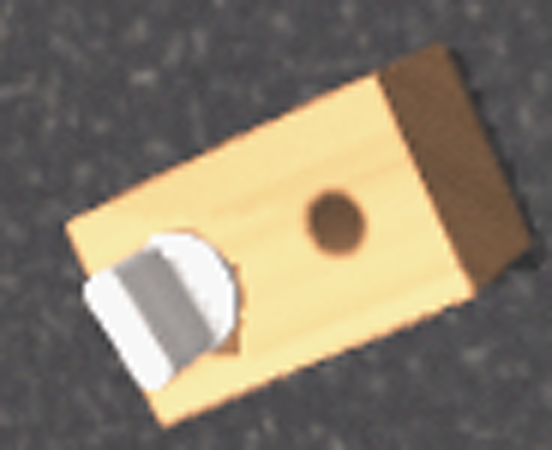

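The crop shows the screw's paddle turned a bit further than the block's short side. The arm measures well (ring to hole 109.5 mm against 110), so I go down and grip the rib.

```bash
python3 -m inch '[[0,0,-0.0086,0,0.14,1,0],[0,0,0,0,0,1,0],[0,0,0,0,0,1,0],[0,0,0,0,0,1,0],[0,0,0,0,0,1,0],[0,0,0,0,0,1,0.3],[0,0,0,0,0,1,0.3],[0,0,0,0,0,0.5,0.5]]' 80
python3 -m inch '[[0,0,0,0,0,0.25,0.5],[0,0,0,0,0,0.2,0.5],[0,0,0,0,0,0,1],[0,0,0,0,0,0,1],[0,0,0,0,0,0,1],[0,0,0,0,0,0,1],[0,0,0,0,0,0,1],[0,0,0,0,0,0,1]]' 80
python3 -c "
from h import *
st()"
```

```text
clock: 2.65
eef_pos: [436.3, 93.1, 36.4]
tcp_rot: [-3.141, -0.003, 3.057]
contact_force: [-1.4, 0.6, -0.2]
opening: 0.603
grasp_force: 0.0
clock: 3.32
eef_pos: [438.5, 92.5, 28.1]
tcp_rot: [3.141, 0.001, 3.056]
contact_force: [-0.3, -0.3, 1.0]
opening: -0.001
grasp_force: 0.0
t 3.32 p [438.5  92.5  28.1] rot [3.141e+00 1.000e-03 3.056e+00] F [-0.3 -0.3  1. ] T [-0.02  0.01 -0.03] g 0.0 open -0.001 q [ 0.2   0.4   2.15 -0.    0.59 -1.28]
```

```bash
python3 -c "
from h import *
f=grab_frame('wrist'); save(f,'w2.png');g=grab_frame('side')
a=np.vstack([f['pixels'],cv2.resize(g['pixels'][200:350,270:430],(640,600))])
cv2.imwrite('pics/w2.png',cv2.resize(a[:,:,::-1],(384,600)))
"
```

```text
(no output)
```

View pics/w2.png

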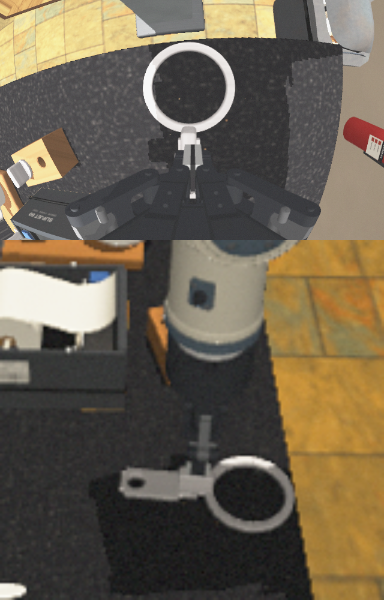

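The wrist view shows the closed fingers over the rib. In the side view the fingertips appear at about (205,460), just behind or above the rib at (195,480). I'll check their heights from depth.

```bash
python3 - <<'E'
from h import *
f=grab_frame('side'); P=cloud(f); C=f['pixels']
# crop: col = 270+x/2.4, row = 200+(y-240)/2.4  (crop 4x, 0.6)
for x,y in [(205,425),(205,440),(205,450),(205,458),(195,465),(195,470),(195,480),(195,492)]:
    u,v=int(270+x/2.4),int(200+(y-240)/2.4); print((u,v),P[v,u].round(1),C[v,u])
R_=P[280:315,320:400].reshape(-1,3); hi=R_[(R_[:,2]>15)]; print(len(hi),hi.min(0),hi.max(0))
E
```

```text
(355, 277) [440.5 133.8 138.9] [90 90 89]
(355, 283) [440.5 142.5 130.7] [88 89 88]
(355, 287) [440.6 149.1 126. ] [78 77 75]
(355, 290) [440.7 154.1 122.8] [90 85 88]
(351, 293) [441.5 106.9  57.7] [36 38 38]
(351, 295) [440.5 103.   46.5] [41 43 45]
(351, 300) [438.2  95.7  20.4] [151 145 138]
(351, 305) [437.4  98.4   6.2] [132 129 123]
300 [421.42138086  81.50829358  15.13829794] [454.81673168 156.1283895  135.91264703]
```

```bash
python3 - <<'E'
from h import *
st()
f=grab_frame('side'); P=cloud(f); C=f['pixels']
for u in (345,348,351,354,357):
    print(u,[(v,*P[v,u].round().astype(int).tolist(),int(C[v,u].mean())) for v in range(290,306,1) if np.isfinite(P[v,u,0])])
E
```

```text
t 3.47 p [438.3  92.4  27.8] rot [3.141 0.    3.056] F [ 0.2  0.1 -0.3] T [-0.01  0.    0.02] g 0.0 open 0.002 q [ 0.2   0.4   2.15 -0.    0.59 -1.28]
345 [(290, 449, 50, 1, 24), (291, 449, 52, -1, 33), (292, 449, 54, -1, 21), (293, 449, 58, -1, 21), (294, 452, 82, 25, 73), (295, 452, 86, 26, 123), (296, 452, 87, 23, 126), (297, 452, 92, 26, 130), (298, 452, 93, 24, 157), (299, 452, 94, 21, 146), (300, 452, 94, 18, 144), (301, 451, 93, 14, 147), (302, 451, 95, 12, 145), (303, 451, 94, 8, 143), (304, 451, 95, 6, 131), (305, 451, 98, 6, 149)]
348 [(290, 452, 135, 100, 36), (291, 453, 138, 101, 31), (292, 447, 99, 51, 102), (293, 447, 98, 47, 133), (294, 447, 102, 48, 137), (295, 446, 97, 39, 131), (296, 446, 97, 36, 129), (297, 446, 99, 35, 125), (298, 445, 94, 25, 155), (299, 445, 94, 21, 150), (300, 445, 97, 21, 145), (301, 445, 94, 15, 145), (302, 445, 96, 13, 145), (303, 444, 95, 9, 140), (304, 444, 95, 5, 129), (305, 444, 97, 5, 144)]
351 [(290, 449, 153, 122, 53), (291, 448, 149, 114, 41), (292, 441, 105, 59, 43), (293, 441, 106, 57, 44), (294, 441, 104, 51, 43), (295, 440, 103, 
[... 367 characters left out ...]
4, 435, 109, 57, 45), (295, 434, 106, 50, 40), (296, 434, 105, 46, 42), (297, 433, 104, 42, 38), (298, 432, 94, 25, 105), (299, 431, 93, 21, 153), (300, 432, 97, 23, 146), (301, 431, 98, 20, 143), (302, 431, 97, 15, 143), (303, 430, 95, 9, 142), (304, 430, 97, 8, 141), (305, 430, 97, 4, 149)]
357 [(290, 437, 154, 123, 56), (291, 436, 152, 118, 43), (292, 433, 136, 96, 33), (293, 427, 100, 49, 96), (294, 427, 100, 46, 107), (295, 427, 100, 43, 122), (296, 424, 89, 27, 125), (297, 424, 91, 25, 128), (298, 425, 95, 27, 129), (299, 425, 96, 25, 156), (300, 425, 99, 25, 148), (301, 424, 97, 18, 145), (302, 424, 95, 13, 145), (303, 424, 98, 13, 144), (304, 424, 97, 8, 139), (305, 423, 98, 6, 128)]
```

Depth shows the shut pads ending at z≈33–35, above the 26 mm rib, so the pads reach less far down than I assumed. I'll open, centre, and go lower while watching the force.

```bash
python3 -m inch '[[0,0,0,0,-0.13,0,0.5],[0,0,0,0,0,0,0.5],[0,0,0,0,0,0,0.5],[0,0,0,0,0,0.2,0.5],[0,0,0,0,0,0.2,0.5],[0,0,0,0,0,0.1,0.5],[0,0,0,0,0,0,0.5]]' 80
python3 - <<'E'
from h import *
st()
f=grab_frame('side'); P=cloud(f); C=f['pixels']
for u in (348,351,354):
    print(u,[(v,*P[v,u].round().astype(int).tolist(),int(C[v,u].mean())) for v in range(286,316,2) if np.isfinite(P[v,u,0])])
g=grab_frame('wrist'); a=np.hstack([cv2.resize(f['pixels'][260:330,310:400],(540,420)),cv2.resize(g['pixels'][150:400,220:430],(260,420))])
cv2.imwrite('pics/w3.png',a[:,:,::-1])
E
```

```text
clock: 4.1
eef_pos: [437.3, 89.1, 14.3]
tcp_rot: [-3.141, -0.001, 3.057]
contact_force: [-0.0, -0.1, -0.4]
opening: 0.501
grasp_force: 0.0
t 4.1 p [437.3  89.1  14.3] rot [-3.141e+00 -1.000e-03  3.057e+00] F [-0.  -0.1 -0.4] T [-0.03 -0.06  0.03] g 0.0 open 0.501 q [ 0.2   0.42  2.16 -0.    0.56 -1.29]
348 [(286, 451, 118, 93, 44), (288, 450, 117, 85, 48), (290, 454, 150, 118, 47), (292, 450, 119, 75, 39), (294, 452, 139, 93, 33), (296, 453, 149, 98, 34), (298, 452, 144, 86, 31), (300, 451, 142, 76, 33), (302, 447, 116, 38, 93), (304, 447, 117, 32, 128), (306, 447, 118, 27, 130), (308, 444, 101, -2, 39), (310, 444, 107, 0, 29), (312, 445, 115, 2, 20), (314, 445, 119, 0, 31)]
351 [(286, 444, 116, 92, 45), (288, 449, 152, 126, 34), (290, 449, 153, 121, 57), (292, 448, 153, 116, 49), (294, 448, 152, 108, 44), (296, 447, 149, 98, 39), (298, 446, 146, 88, 39), (300, 445, 140, 74, 51), (302, 442, 125, 49, 38), (304, 441, 125, 42, 46), (306, 441, 123, 34, 36), (308, 437, 102, 0, 39), (310, 437, 106, -2, 32), (312, 438, 114, 1, 27), (314, 438, 118, -1, 26)]
354 [(286, 442, 145, 124, 73), (288, 442, 149, 123, 68), (290, 443, 155, 124, 90), (292, 443, 158, 121, 83), (294, 442, 153, 109, 71), (296, 441, 149, 98, 48), (298, 440, 147, 90, 39), (300, 438, 140, 75, 52), (302, 438, 139, 67, 42), (304, 435, 125, 43, 39), (306, 434, 125, 36, 45), (308, 430, 102, 0, 27), (310, 431, 108, 1, 31), (312, 431, 112, -2, 33), (314, 431, 117, -2, 28)]
```

View pics/w3.png

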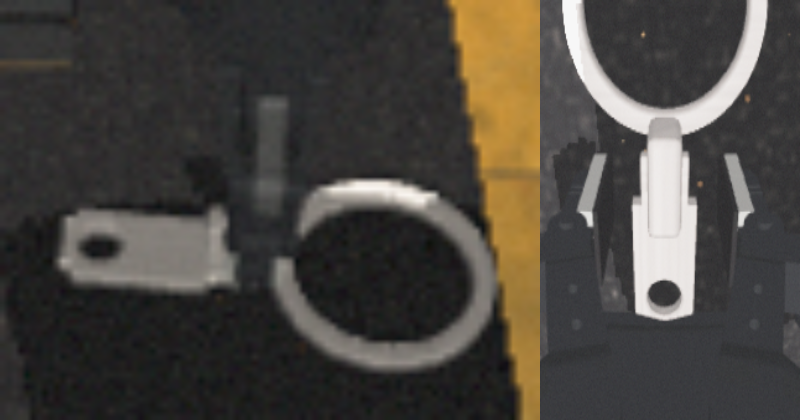

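The two fingers straddle the rib symmetrically and their tips are still at z≈24. The real tips stand about 5 to 7 mm behind the reported TCP, so I go another 14 mm down and close.

```bash
python3 -m inch '[[0,0,0,0,0,0.2,0.5],[0,0,0,0,0,0.2,0.5],[0,0,0,0,0,0.15,0.5],[0,0,0,0,0,0,0.5]]' 80
python3 -m inch '[[0,0,0,0,0,0,0.7],[0,0,0,0,0,0,0.9],[0,0,0,0,0,0,1],[0,0,0,0,0,0,1],[0,0,0,0,0,0,1],[0,0,0,0,0,0,1]]' 80
python3 -c "
from h import *
st()"
```

```text
clock: 4.53
eef_pos: [437.3, 89.1, 0.5]
tcp_rot: [-3.141, -0.001, 3.057]
contact_force: [-0.7, -0.2, -0.2]
opening: 0.503
grasp_force: 0.0
clock: 5.03
eef_pos: [438.0, 89.3, 1.7]
tcp_rot: [3.141, 0.0, 3.056]
contact_force: [-1.2, 0.2, 6.3]
opening: 0.145
grasp_force: 79.2
t 5.03 p [438.   89.3   1.7] rot [3.141 0.    3.056] F [-1.2  0.2  6.3] T [-0.    0.29 -0.06] g 79.2 open 0.145 q [ 0.2   0.45  2.16  0.    0.53 -1.29]
```

Gripped: 79 N, opening 12 mm. Now I lift to z≈232 and carry the arm to a point in line with the fork mouth, above the printer and mug.

```bash
python3 -m inch '[[0,0,0,0,0,-0.5,1],[0,0,-0.007,0,0,-1,1],[0,0,0,0,0,-1.0,1],[0,0,0,0,0,-1,1],[0,0,0,0,0,-1,1],[0,0,0,0,0,-1,1],[0,0,0,0,0,-1,1],[0,0,0,0,0,-1,1]]' 80
python3 -m inch '[[0,0,0,0,0,-1,1],[0,0,0,-0.1,-0.5,-0.7,1],[0,0,0,-0.21,-0.98,0,1],[0,0,0,-0.21,-0.98,0,1],[0,0,0,-0.21,-0.98,0,1],[0,0,0,-0.21,-0.98,0,1],[0,0,0,-0.21,-0.98,0,1],[0,0,0,-0.21,-0.98,0,1]]'
python3 -m inch '[[0,0,0,-0.21,-0.98,0,1],[0,0,0,-0.21,-0.98,0,1],[0,0,0,-0.21,-0.98,0,1],[0,0,0,-0.21,-0.98,0,1],[0,0,0,-0.21,-0.98,0,1],[0,0,0,-0.21,-0.98,0,1],[0,0,0,-0.21,-0.98,0,1],[0,0,0,-0.21,-0.98,0,1]]'
python3 -m inch '[[0,0,0,-0.21,-0.98,0,1],[0,0,0,0,0,0,1],[0,0,0,0,0,0,1]]'
python3 -c "
from h import *
st(); to(498.2,-308.3,165,3.08)"
```

```text
clock: 5.7
eef_pos: [437.4, 89.1, 190.0]
tcp_rot: [-3.142, -0.0, 3.079]
contact_force: [1.7, 0.2, -1.6]
opening: 0.141
grasp_force: 78.3
clock: 6.37
eef_pos: [461.4, -73.3, 231.2]
tcp_rot: [-3.142, -0.0, 3.079]
contact_force: [0.5, -0.3, -1.1]
opening: 0.141
grasp_force: 78.5
clock: 7.03
eef_pos: [491.0, -271.5, 231.0]
tcp_rot: [3.141, -0.001, 3.078]
contact_force: [0.6, 0.6, -1.0]
opening: 0.146
grasp_force: 78.5
clock: 7.28
eef_pos: [494.6, -295.9, 230.7]
tcp_rot: [3.141, -0.001, 3.077]
contact_force: [0.6, 0.2, -1.8]
opening: 0.145
grasp_force: 78.7
t 7.28 p [ 494.6 -295.9  230.7] rot [ 3.141e+00 -1.000e-03  3.077e+00] F [ 0.6  0.2 -1.8] T [ 0.    0.02 -0.04] g 78.7 open 0.145 q [-0.54  0.27  1.73  0.    1.13 -2.05]
shift units [-0.178 -0.487  2.628] turn units [ 0.0002 -0.0003 -0.001 ]
```

```bash
python3 -m inch '[[0,0,0,-0.08,-0.25,0.5,1],[0,0,0,-0.08,-0.24,0.8,1],[0,0,0,0,0,0.8,1],[0,0,0,0,0,0.5,1],[0,0,0,0,0,0,1],[0,0,0,0,0,0,1]]'
python3 - <<'E'
from h import *
st()
import pickle
for n in ['scene','side','wrist']:
    f=grab_frame(n); pickle.dump(f,open(n+'3.pkl','wb')); save(f,n+'3.png')
a=cv2.imread('pics/scene3.png')[140:260,300:430]; b=cv2.imread('pics/side3.png')[110:230,240:370]
cv2.imwrite('pics/c3.png',np.hstack([cv2.resize(x,(400,370),interpolation=cv2.INTER_CUBIC) for x in (a,b)]))
E
```

```text
clock: 7.78
eef_pos: [497.7, -306.8, 165.6]
tcp_rot: [3.141, -0.002, 3.079]
contact_force: [1.1, 0.3, -2.0]
opening: 0.138
grasp_force: 78.6
t 7.78 p [ 497.7 -306.8  165.6] rot [ 3.141e+00 -2.000e-03  3.079e+00] F [ 1.1  0.3 -2. ] T [ 0.02 -0.01  0.04] g 78.6 open 0.138 q [-0.55  0.36  1.78  0.    1.01 -2.06]
```

View pics/c3.png

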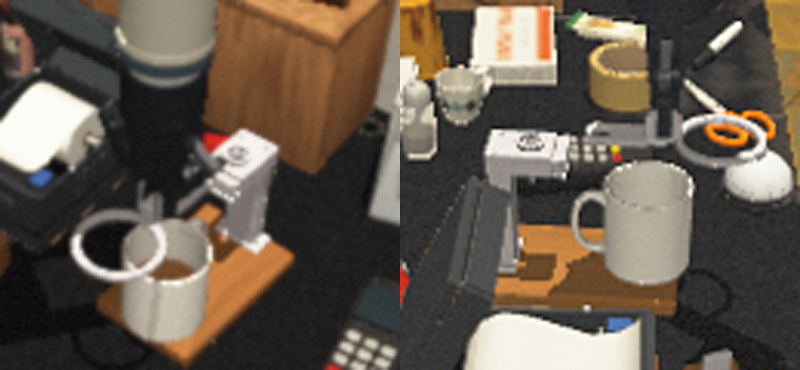

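Both views show the arm held level, with the tongue heading for the fork mouth and the ring above the mug. Now I compare the arm with the fork in the same clouds.

```bash
python3 - <<'E'
from h import *
import pickle
for n in ['scene','side']:
    f=pickle.load(open(n+'3.pkl','rb')); P=cloud(f); C=f['pixels'].astype(int); X,Y,Z=P[...,0],P[...,1],P[...,2]
    g=(C.min(-1)>110)&(C.max(-1)-C.min(-1)<40)
    fork=g&(Z>147)&(Z<162)&(X>578)&(X<680)&(Y<-270)&(Y>-360)
    e=cv2.minAreaRect(P[fork][:,:2].astype(np.float32)); print(n,'fork',fork.sum(),e)
    top=fork&(Z<156)
    A=np.c_[P[top][:,:2]-[625,-316],np.ones(top.sum())]; print(' top plane',np.linalg.lstsq(A,P[top][:,2],rcond=None)[0])
    arm=g&(Z>160)&(Z<180)&(X>350)&(X<520)&(Y<-240)&(Y>-370); Q=P[arm]
    ring=Q[Q[:,0]<478]; print(' ring',len(ring),cv2.minEnclosingCircle(ring[:,:2].astype(np.float32)),ring[:,2].mean(), np.polyfit(ring[:,0],ring[:,2],1)[0])
    t=g&(Z>158)&(Z<182)&(X>518)&(X<582)&(Y<-270)&(Y>-350); T=P[t]
    if len(T): print(' tongue',len(T),T.min(0).round(1),T.max(0).round(1),T.mean(0).round(1)); 
    if len(T)>5: print(cv2.minAreaRect(T[:,:2].astype(np.float32)))
E
```

```text
scene fork 220 ((628.78955078125, -317.4072570800781), (46.16740417480469, 78.54965209960938), 87.34781646728516)
 top plane [1.50757025e-02 2.45637200e-02 1.52899939e+02]
 ring 161 ((445.8086853027344, -306.3429260253906), 42.7464485168457) 170.78427873763283 -0.006932502450576025
 tongue 12 [ 520.1 -328.4  167.5] [ 566.4 -320.   172.9] [ 546.4 -324.1  171. ]
((543.0509033203125, -324.280517578125), (5.2484636306762695, 46.44047927856445), 85.85537719726562)
side fork 230 ((624.9555053710938, -313.9648742675781), (49.93690872192383, 75.69376373291016), 84.18047332763672)
 top plane [ 1.47751530e-02 -3.57570126e-03  1.51113315e+02]
 ring 152 ((443.1097412109375, -301.82666015625), 46.555301666259766) 169.08439676143928 -0.007521069063924343
 tongue 108 [ 518.2 -322.8  164. ] [ 569.8 -290.7  172.8] [ 541.6 -306.3  169.4]
((543.1231079101562, -308.1445007324219), (31.040023803710938, 52.262908935546875), 85.0271987915039)
```

Relative alignment is good: within 1 mm laterally, ring top 18 mm above the fork top, and about 70.5 mm left to travel. I lower 26.5 mm and feed in.

```bash
python3 -m inch '[[0,0,0,0,0,0.5,1],[0,0,0,0,0,0.46,1],[0,0,0,0,0,0.1,1],[0,0,0,0,0,0,1],[0,0,0,-0.3,0,0,1],[0,0,0,-0.3,0,0,1],[0,0,0,0,0,0,1],[0,0,0,0,0,0,1]]'
python3 -m inch '[[0,0,0,-0.1,0,0,1],[0,0,0,-0.1,0,0,1],[0,0,0,-0.1,0,0,1],[0,0,0,0,0,0,1]]'
python3 -c "
from h import *
st()"
```

```text
clock: 8.6
eef_pos: [514.2, -308.8, 140.2]
tcp_rot: [-3.141, 0.001, 3.079]
contact_force: [0.5, -0.2, -1.3]
opening: 0.147
grasp_force: 78.6
clock: 8.93
eef_pos: [521.2, -309.1, 140.0]
tcp_rot: [-3.141, 0.0, 3.079]
contact_force: [0.4, -0.3, -0.8]
opening: 0.143
grasp_force: 78.6
t 8.93 p [ 521.2 -309.1  140. ] rot [-3.141  0.     3.079] F [ 0.4 -0.3 -0.8] T [-0.04  0.02  0.  ] g 78.6 open 0.143 q [-0.54  0.42  1.75  0.    0.97 -2.05]
```

```bash
python3 -m inch '[[0,0,0,0,0.02,0.03,1],[0,0,0,-0.1,0,0,1],[0,0,0,-0.1,0,0,1],[0,0,0,-0.1,0,0,1],[0,0,0,0,0,0,1]]'
python3 -m inch '[[0,0,0,-0.1,0,0,1],[0,0,0,-0.1,0,0,1],[0,0,0,-0.1,0,0,1],[0,0,0,0,0,0,1]]'
python3 -c "
from h import *
st()"
```

```text
clock: 9.35
eef_pos: [528.8, -309.1, 139.2]
tcp_rot: [-3.141, 0.0, 3.079]
contact_force: [0.0, 0.3, -2.0]
opening: 0.139
grasp_force: 78.6
clock: 9.68
eef_pos: [536.3, -309.6, 139.2]
tcp_rot: [-3.141, 0.0, 3.079]
contact_force: [0.2, 0.2, -1.3]
opening: 0.144
grasp_force: 78.6
t 9.68 p [ 536.3 -309.6  139.2] rot [-3.141  0.     3.079] F [ 0.2  0.2 -1.3] T [-0.01 -0.07  0.02] g 78.6 open 0.144 q [-0.53  0.44  1.72  0.    0.98 -2.03]
```

```bash
python3 -m inch '[[0,0,0,-0.1,0,0,1],[0,0,0,-0.1,0,0,1],[0,0,0,-0.1,0,0,1],[0,0,0,0,0,0,1]]'
python3 -m inch '[[0,0,0,-0.1,0,0,1],[0,0,0,-0.1,0,0,1],[0,0,0,-0.1,0,0,1],[0,0,0,0,0,0,1]]'
python3 -c "
from h import *
st()"
```

```text
clock: 10.02
eef_pos: [543.8, -310.1, 139.2]
tcp_rot: [-3.141, 0.0, 3.079]
contact_force: [0.7, -0.5, -1.6]
opening: 0.145
grasp_force: 78.6
clock: 10.35
eef_pos: [551.3, -310.5, 139.2]
tcp_rot: [-3.141, 0.0, 3.079]
contact_force: [0.3, 0.0, -1.8]
opening: 0.143
grasp_force: 78.6
t 10.35 p [ 551.3 -310.5  139.2] rot [-3.141  0.     3.079] F [ 0.3  0.  -1.8] T [ 0.    0.02 -0.02] g 78.6 open 0.143 q [-0.52  0.45  1.69  0.    1.   -2.02]
```

```bash
python3 -m inch '[[0,0,0,-0.1,0,0,1],[0,0,0,-0.1,0,0,1],[0,0,0,-0.1,0,0,1],[0,0,0,-0.1,0,0,1],[0,0,0,0,0,0,1]]'
python3 -m inch '[[0,0,0,-0.08,0,0,1],[0,0,0,0,0,0,1]]'
python3 -m inch '[[0,0,0,-0.06,0,0,1],[0,0,0,0,0,0,1]]'
python3 -m inch '[[0,0,0,-0.04,0,0,1],[0,0,0,0,0,0,1]]'
python3 -c "
from h import *
st()"
```

```text
clock: 10.77
eef_pos: [561.2, -311.1, 139.2]
tcp_rot: [-3.141, 0.0, 3.079]
contact_force: [0.1, 0.3, -1.2]
opening: 0.147
grasp_force: 78.6
clock: 10.93
eef_pos: [562.9, -311.2, 139.2]
tcp_rot: [-3.142, 0.0, 3.079]
contact_force: [-0.1, 0.1, -2.0]
opening: 0.145
grasp_force: 78.6
clock: 11.1
eef_pos: [564.3, -311.3, 139.2]
tcp_rot: [-3.142, 0.0, 3.079]
contact_force: [1.0, 0.0, -1.9]
opening: 0.144
grasp_force: 78.6
clock: 11.27
eef_pos: [565.3, -311.4, 139.2]
tcp_rot: [-3.142, 0.0, 3.079]
contact_force: [0.6, 0.2, -2.1]
opening: 0.142
grasp_force: 78.6
t 11.27 p [ 565.3 -311.4  139.2] rot [-3.142  0.     3.079] F [ 0.6  0.2 -2.1] T [-0.02  0.03 -0.04] g 78.6 open 0.142 q [-0.51  0.47  1.66  0.    1.01 -2.01]
```

```bash
for i in 1 2 3; do :; done
python3 -m inch '[[0,0,0,-0.04,0,0,1],[0,0,0,0,0,0,1]]' | egrep 'pos|force'
python3 -m inch '[[0,0,0,-0.04,0,0,1],[0,0,0,0,0,0,1]]' | egrep 'pos|force'
python3 -m inch '[[0,0,0,-0.04,0,0,1],[0,0,0,0,0,0,1]]' | egrep 'pos|force'
```

```text
eef_pos: [566.3, -311.4, 139.2]
contact_force: [0.1, -0.4, -2.2]
grasp_force: 78.6
eef_pos: [566.6, -311.4, 139.0]
contact_force: [-2.3, 0.8, -1.1]
grasp_force: 78.7
eef_pos: [566.7, -311.4, 138.8]
contact_force: [-6.1, -0.3, 0.7]
grasp_force: 79.1
```

Contact is at the expected end of travel, at about 6 N. I settle the tongue onto the bottom plate, check the force, then release gently.

```bash
python3 -m inch '[[0,0,0,-0.02,0,0,1],[0,0,0,0,0,0.03,1],[0,0,0,0,0,0.03,1],[0,0,0,0,0,0,1]]' | egrep 'pos|force'
python3 -m inch '[[0,0,0,0,0,0,0.85],[0,0,0,0,0,0,0.75],[0,0,0,0,0,0,0.6],[0,0,0,0,0,0,0.5],[0,0,0,0,0,0,0.5],[0,0,0,0,0,0,0.5]]' 
python3 -c "
from h import *
import pickle
f=grab_frame('side'); pickle.dump(f,open('side4.pkl','wb')); P=cloud(f); C=f['pixels'].astype(int); X,Y,Z=P[...,0],P[...,1],P[...,2]
g=(C.min(-1)>100)&(C.max(-1)-C.min(-1)<40)
ring=g&(Z>120)&(Z<165)&(X>450)&(X<547)&(Y<-240)&(Y>-370); Q=P[ring]; print(len(Q),cv2.minEnclosingCircle(Q[:,:2].astype(np.float32)),np.polyfit(Q[:,0]-513,Q[:,2],1))
fork=g&(Z>147)&(Z<162)&(X>590)&(X<680)&(Y<-270)&(Y>-360); print(cv2.minAreaRect(P[fork][:,:2].astype(np.float32)))
f2=grab_frame('scene');a=f2['pixels'][140:260,300:430]; b=f['pixels'][110:230,240:370]
cv2.imwrite('pics/c4.png',np.hstack([cv2.resize(x[:,:,::-1],(400,370),interpolation=cv2.INTER_CUBIC) for x in (a,b)]))
"
```

```text
eef_pos: [566.7, -311.3, 137.7]
contact_force: [-9.9, 0.4, 5.2]
grasp_force: 80.2
clock: 12.6
eef_pos: [568.9, -311.6, 137.7]
tcp_rot: [-3.141, 0.001, 3.079]
contact_force: [0.7, -0.5, 0.2]
opening: 0.497
grasp_force: 0.0
174 ((513.86572265625, -305.89373779296875), 45.593502044677734) [8.83296379e-02 1.32543098e+02]
((625.754638671875, -317.70184326171875), (52.56742858886719, 72.93541717529297), 85.55777740478516)
```

View pics/c4.png

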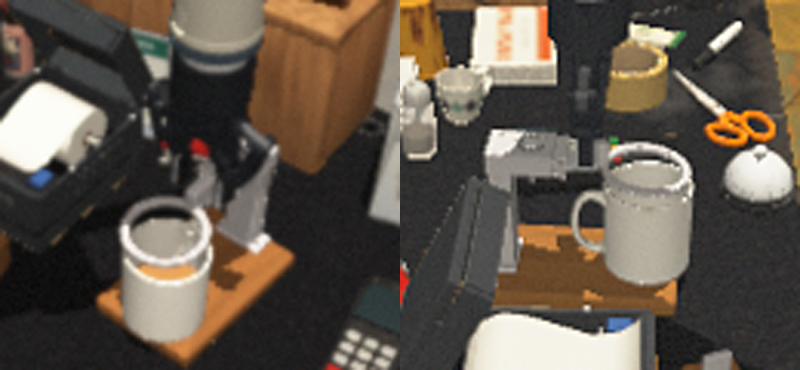

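The arm is released and stays seated. It droops about 5° within the channel play, and the ring centre sits 109 mm from the fork hole. I retreat up and go over the screw.

```bash
python3 -m inch '[[0,0,0,0,0,-0.5,0.4],[0,0,0,0,0,-1,0.4],[0,0,0,0,0,-1,0.4],[0,0,0,0,0,-1,0.4],[0,0,0,1,0,-0.4,0.4],[0,0,0,1,0.8,0,0.4],[0,0,0,1,0.9,0,0.4],[0,0,0,1,0.9,0,0.4]]'
python3 -m inch '[[0,0,0,1,0.9,0,0.4],[0,0,0,0.13,1,0,0.4],[0,0,0,0,1,0,0.4],[0,0,0,0,1,0,0.4],[0,0,0,0,0.9,0,0.4],[0,0,0,0,0,0,0.4],[0,0,0,0,0,0,0.4]]'
python3 -c "
from h import *
import pickle
st()
f=grab_frame('wrist'); pickle.dump(f,open('w5.pkl','wb')); save(f,'w5.png')
p,_=cv2.projectPoints(np.zeros((1,3)),np.zeros(3),np.zeros(3),np.eye(3),None) if 0 else (0,0)
T=np.linalg.inv(np.array(f['cam_to_world']))
for w in [(452.5,-118.2,66),(452.5,-118.2,42)]:
    q=T[:3,:3]@w+T[:3,3]; th=np.arctan2(np.hypot(*q[:2]),q[2]); print(w,np.array([f['cx'],f['cy']])+q[:2]/np.hypot(*q[:2])*th*focal(f))
a=f['pixels'][100:300,220:420]; cv2.imwrite('pics/w5c.png',cv2.resize(a[:,:,::-1],(600,600),interpolation=cv2.INTER_CUBIC))
"
```

```text
clock: 13.37
eef_pos: [472.0, -239.9, 236.2]
tcp_rot: [-3.141, 0.001, 3.078]
contact_force: [-0.1, 0.5, 0.3]
opening: 0.599
grasp_force: 0.0
clock: 13.95
eef_pos: [452.6, -118.1, 236.1]
tcp_rot: [-3.141, 0.001, 3.081]
contact_force: [0.1, 0.7, 0.4]
opening: 0.6
grasp_force: 0.0
t 13.95 p [ 452.6 -118.1  236.1] rot [-3.141e+00  1.000e-03  3.081e+00] F [0.1 0.7 0.4] T [-0.03 -0.06 -0.03] g 0.0 open 0.6 q [-0.26  0.09  1.95 -0.    1.1  -1.77]
(452.5, -118.2, 66) [320.75928855 180.3612699 ]
(452.5, -118.2, 42) [320.77675429 175.76208423]
```

View pics/w5c.png

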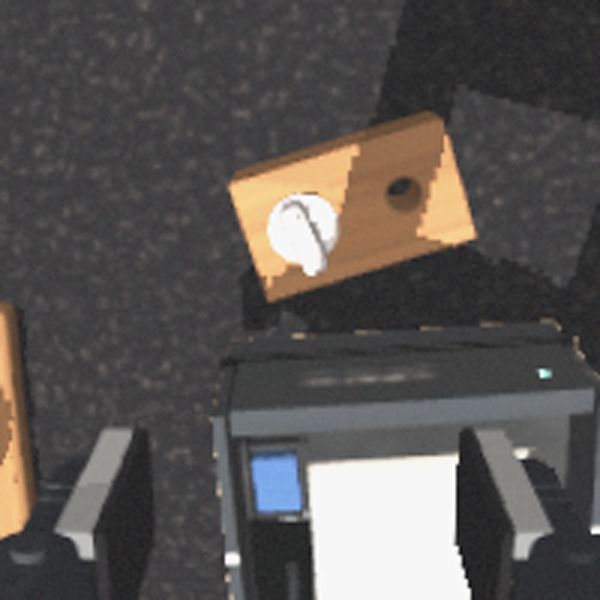

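The screw shows at crop (304,240), i.e. image (321,180), within 1 px of the predicted position. The paddle yaw is about 0.33 rad. I turn the tool and check clearance to the printer.

```bash
python3 -m inch '[[0,0,-0.031,0,0,0,0.5],[0,0,-0.031,0,0,0,0.5],[0,0,-0.031,0,0,0,0.5],[0,0,-0.031,0,0,0,0.5],[0,0,0,0,0,0,0.5],[0,0,0,0,0,0,0.5]]' 60
python3 -c "
from h import *
import pickle
st(); to(452.5,-118.2,41,3.47)
for n in ['scene0','side0']:
    P=cloud(pickle.load(open(n+'.pkl','rb'))).reshape(-1,3)
    for lo in range(480,600,20):
        q=P[(P[:,0]>lo)&(P[:,0]<lo+20)&(P[:,1]<-40)&(P[:,1]>-200)]; print(n,lo,len(q),q[:,2].max().round() if len(q) else '')
"
```

```text
clock: 14.5
eef_pos: [452.3, -119.6, 235.4]
tcp_rot: [-3.141, 0.0, -2.819]
contact_force: [-0.2, 0.3, 0.5]
opening: 0.503
grasp_force: 0.0
t 14.5 p [ 452.3 -119.6  235.4] rot [-3.141  0.    -2.819] F [-0.2  0.3  0.5] T [-0.02  0.   -0.04] g 0.0 open 0.503 q [-0.26  0.1   1.95 -0.    1.1  -2.15]
shift units [-0.023  0.055  7.774] turn units [-0.0001  0.     -0.0019]
scene0 480 101 9.0
scene0 500 658 103.0
scene0 520 269 102.0
scene0 540 249 90.0
scene0 560 242 93.0
scene0 580 281 101.0
side0 480 277 4.0
side0 500 226 105.0
side0 520 256 98.0
side0 540 251 86.0
side0 560 269 91.0
side0 580 299 100.0
```

```bash
python3 -m inch '[[0,0,-0.002,0,0.055,0.5,0.5],[0,0,0,0,0,1,0.5],[0,0,0,0,0,1,0.5],[0,0,0,0,0,1,0.5],[0,0,0,0,0,1,0.5],[0,0,0,0,0,1,0.5],[0,0,0,0,0,0.8,0.5],[0,0,0,0,0,0,0.5]]' | egrep 'pos|force'
python3 -m inch '[[0,0,0,0,0,0.4,0.5],[0,0,0,0,0,0.4,0.5],[0,0,0,0,0,0,0.5]]' | egrep 'pos|force'
python3 -m inch '[[0,0,0,0,0,0.4,0.5],[0,0,0,0,0,0,0.7],[0,0,0,0,0,0,0.85],[0,0,0,0,0,0,1],[0,0,0,0,0,0,1],[0,0,0,0,0,0,1],[0,0,0,0,0,0,1]]' 60
python3 -c "
from h import *
st()"
```

```text
eef_pos: [449.5, -117.3, 74.6]
contact_force: [-1.3, 0.0, -0.4]
grasp_force: 0.0
eef_pos: [451.7, -117.6, 57.0]
contact_force: [-0.3, 0.9, -0.0]
grasp_force: 0.0
clock: 16.0
eef_pos: [452.1, -117.6, 48.0]
tcp_rot: [-3.141, 0.001, -2.809]
contact_force: [-1.3, -0.1, 4.5]
opening: 0.085
grasp_force: 59.7
t 16.0 p [ 452.1 -117.6   48. ] rot [-3.141e+00  1.000e-03 -2.809e+00] F [-1.3 -0.1  4.5] T [ 0.07  0.08 -0.01] g 59.7 open 0.085 q [-0.26  0.38  2.1  -0.    0.66 -2.16]
```

Screw gripped (60 N). I lift and carry it over the fork, going around the printer.

```bash
python3 -m inch '[[0,0,0,0,0,-0.4,1],[0,0,0,0,0,-0.9,1],[0,0,0,0,0,-1,1],[0,0,0,0,0,-1,1],[0,0,0,0,0,-1,1],[0,0,0,0,0,-1,1],[0,0,0,0,0,-1,1],[0,0,0,0,0,-1,1]]' | egrep 'pos|force|open'
python3 -m inch '[[0,0,0,0.31,-0.91,0,1],[0,0,0,0.31,-0.91,0,1],[0,0,0,0.31,-0.91,0,1],[0,0,0,0.31,-0.91,0,1],[0,0,0,0.31,-0.91,0,1],[0,0,0,-0.9,-0.85,0,1],[0,0,0,-0.9,-0.85,0,1],[0,0,0,-0.9,-0.85,0,1]]' | egrep 'pos|force|open'
python3 -m inch '[[0,0,0,-0.9,-0.85,0,1],[0,0,0,-0.9,-0.85,0,1],[0,0,0,-0.9,-0.85,0,1],[0,0,0,0,0,0,1],[0,0,0,0,0,0,1]]' | egrep 'pos|force|open'
python3 -c "
from h import *
import pickle
st(); to(624.5,-315.5,230,3.9)
f=grab_frame('wrist'); pickle.dump(f,open('w6.pkl','wb')); save(f,'w6.png')
T=np.linalg.inv(np.array(f['cam_to_world']))
for w in [(624.5,-315.5,158),(624.5,-315.5,152)]:
    q=T[:3,:3]@w+T[:3,3]; th=np.arctan2(np.hypot(*q[:2]),q[2]); print(w,np.array([f['cx'],f['cy']])+q[:2]/np.hypot(*q[:2])*th*focal(f))
a=f['pixels'][120:320,220:420]; cv2.imwrite('pics/w6c.png',cv2.resize(a[:,:,::-1],(600,600),interpolation=cv2.INTER_CUBIC))
"
```

```text
eef_pos: [451.5, -117.4, 232.2]
contact_force: [1.2, -0.7, -0.5]
opening: 0.086
grasp_force: 59.2
eef_pos: [537.6, -276.9, 231.0]
contact_force: [0.3, 0.3, -1.0]
opening: 0.087
grasp_force: 59.2
eef_pos: [622.2, -314.3, 229.9]
contact_force: [-0.6, 0.1, -0.2]
opening: 0.083
grasp_force: 59.2
t 17.75 p [ 622.2 -314.3  229.9] rot [ 3.141 -0.    -2.809] F [-0.6  0.1 -0.2] T [-0.02  0.05 -0.01] g 59.2 open 0.083 q [-0.47  0.46  1.46  0.    1.22 -2.37]
shift units [-0.072 -0.076 -0.005] turn units [ 2.000e-04 -1.000e-04 -1.354e-01]
(624.5, -315.5, 158) [318.6094913  211.54959168]
(624.5, -315.5, 152) [318.65973674 209.10834121]
```

View pics/w6c.png

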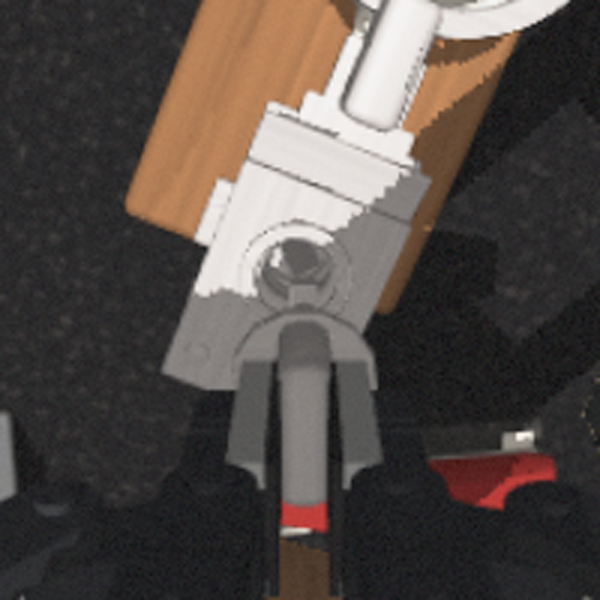

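The wrist view shows the washer centred at crop (297,273), i.e. image (319,211), right where I predicted for (624.5,−315.5). The screw hangs straight, with the tongue hole visible below. I turn to the start of the sweep and centre.

```bash
python3 -m inch '[[0,0,-0.03,-0.072,-0.076,0,1],[0,0,-0.03,0,0,0,1],[0,0,-0.03,0,0,0,1],[0,0,-0.03,0,0,0,1],[0,0,0,0,0,0,1],[0,0,0,0,0,0,1]]' | egrep 'pos|force|open'
python3 -c "
from h import *
st(); to(624.5,-315.5,213,3.85)"
```

```text
eef_pos: [623.0, -315.0, 230.7]
contact_force: [0.1, -0.5, -0.9]
opening: 0.087
grasp_force: 59.3
t 18.3 p [ 623.  -315.   230.7] rot [ 3.141 -0.    -2.435] F [ 0.1 -0.5 -0.9] T [-0.01  0.01 -0.06] g 59.3 open 0.087 q [-0.47  0.46  1.46 -0.    1.22 -2.75]
shift units [-0.03  -0.054  0.71 ] turn units [ 0.     -0.     -0.0005]
```

```bash
python3 -m inch '[[0,0,0,-0.03,-0.054,0.4,1],[0,0,0,0,0,0.4,1],[0,0,0,0,0,0,1],[0,0,0,0,0,0,1]]' | egrep 'pos|force|open'
python3 -m inch '[[0,0,0,0,0,0.2,1],[0,0,0,0,0,0.2,1],[0,0,0,0,0,0,1]]' | egrep 'pos|force|open'
python3 -c "
from h import *
st(); to(624.5,-315.5,179,3.85)"
```

```text
eef_pos: [624.6, -315.4, 208.6]
contact_force: [0.2, 0.7, -0.3]
opening: 0.086
grasp_force: 59.3
eef_pos: [624.9, -315.6, 198.9]
contact_force: [-0.7, 0.9, -1.0]
opening: 0.087
grasp_force: 59.3
t 18.88 p [ 624.9 -315.6  198.9] rot [ 3.140e+00 -1.000e-03 -2.432e+00] F [-0.7  0.9 -1. ] T [0.   0.02 0.02] g 59.3 open 0.087 q [-0.47  0.49  1.48  0.    1.17 -2.75]
shift units [0.009 0.013 0.795] turn units [ 0.0004 -0.0002  0.0004]
```

```bash
python3 -m inch '[[0,0,0,0,0,0.15,1],[0,0,0,0,0,0.15,1],[0,0,0,0,0,0,1]]' | egrep 'pos|force'
python3 -m inch '[[0,0,0,0,0,0.15,1],[0,0,0,0,0,0.15,1],[0,0,0,0,0,0,1]]' | egrep 'pos|force'
python3 -m inch '[[0,0,0,0,0,0.1,1],[0,0,0,0,0,0.06,1],[0,0,0,0,0,0,1]]' | egrep 'pos|force'
```

```text
eef_pos: [625.0, -315.7, 191.8]
contact_force: [-0.5, 0.7, -0.5]
grasp_force: 59.3
eef_pos: [625.0, -315.7, 184.2]
contact_force: [-0.3, -0.3, -0.7]
grasp_force: 59.3
eef_pos: [625.2, -315.8, 180.7]
contact_force: [-0.0, 1.2, -0.2]
grasp_force: 59.3
```

```bash
python3 -m inch '[[0,0,0,0,0,0.06,1],[0,0,0,0,0,0.04,1],[0,0,0,0,0,0,1]]' | egrep 'pos|force'
python3 -m inch '[[0,0,0,0,0,0.04,1],[0,0,0,0,0,0,1]]' | egrep 'pos|force'
python3 -m inch '[[0,0,0,0,0,0.04,1],[0,0,0,0,0,0,1]]' | egrep 'pos|force'
```

```text
eef_pos: [625.3, -315.8, 178.4]
contact_force: [0.9, -0.1, -0.7]
grasp_force: 59.3
eef_pos: [625.4, -315.8, 177.5]
contact_force: [-0.2, 0.0, -1.3]
grasp_force: 59.3
eef_pos: [625.3, -315.8, 176.5]
contact_force: [-0.2, 0.5, -0.7]
grasp_force: 59.3
```

```bash
python3 -m inch '[[0,0,0,0,0,0.04,1],[0,0,0,0,0,0,1]]' | egrep 'pos|force'
python3 -m inch '[[0,0,0,0,0,0.04,1],[0,0,0,0,0,0,1]]' | egrep 'pos|force'
python3 -m inch '[[0,0,0,0,0,0.04,1],[0,0,0,0,0,0,1]]' | egrep 'pos|force'
```

```text
eef_pos: [625.4, -315.8, 175.5]
contact_force: [-0.6, -0.2, -0.3]
grasp_force: 59.3
eef_pos: [625.3, -315.8, 174.5]
contact_force: [-0.7, -0.1, -0.7]
grasp_force: 59.3
eef_pos: [625.3, -315.8, 173.5]
contact_force: [-0.1, 0.3, -0.8]
grasp_force: 59.3
```

```bash
python3 -m inch '[[0,0,0,0,0,0.04,1],[0,0,0,0,0,0,1]]' | egrep 'pos|force'
python3 -m inch '[[0,0,0,0,0,0.04,1],[0,0,0,0,0,0,1]]' | egrep 'pos|force'
python3 -m inch '[[0,0,0,0,0,0.04,1],[0,0,0,0,0,0,1]]' | egrep 'pos|force'
python3 -c "
from h import *
import pickle
st()
f=grab_frame('wrist'); pickle.dump(f,open('w7.pkl','wb')); g=grab_frame('side')
a=cv2.resize(f['pixels'][150:310,240:400],(400,400)); b=cv2.resize(g['pixels'][120:200,250:330],(400,400),interpolation=cv2.INTER_CUBIC)
cv2.imwrite('pics/w7c.png',np.hstack([a,b])[:,:,::-1])"
```

```text
eef_pos: [625.3, -315.8, 172.4]
contact_force: [-0.7, 0.0, -1.4]
grasp_force: 59.3
eef_pos: [625.3, -315.8, 171.4]
contact_force: [-0.2, -0.2, -0.1]
grasp_force: 59.3
eef_pos: [625.3, -315.8, 170.4]
contact_force: [0.7, 0.5, -0.8]
grasp_force: 59.3
t 21.22 p [ 625.3 -315.8  170.4] rot [ 3.141 -0.    -2.432] F [ 0.7  0.5 -0.8] T [-0.04  0.02 -0.06] g 59.3 open 0.082 q [-0.47  0.52  1.51  0.    1.12 -2.75]
```

View pics/w7c.png

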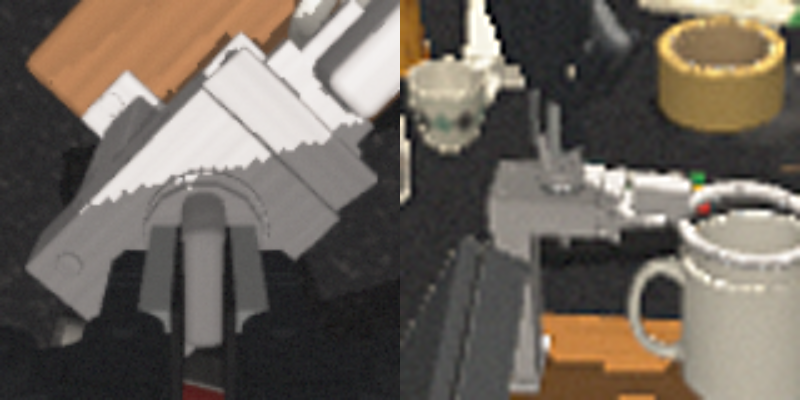

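The view shows the collar concentric with the washer and just above it, so the bar may already be in the slot. (That makes 12 pictures viewed, more than the 10 allowed, so no more.) I go on by feel in 1 mm steps: stiff contact would mean the plate, 1.5 N/mm the washer.

```bash
python3 -m inch '[[0,0,0,0,0,0.04,1],[0,0,0,0,0,0,1]]' | egrep 'pos|force'
python3 -m inch '[[0,0,0,0,0,0.04,1],[0,0,0,0,0,0,1]]' | egrep 'pos|force'
python3 -m inch '[[0,0,0,0,0,0.04,1],[0,0,0,0,0,0,1]]' | egrep 'pos|force'
python3 -c "
from h import *
import pickle
f=grab_frame('side'); P=cloud(f)
q=P[120:200,250:330].reshape(-1,3); q=q[(abs(q[:,0]-625)<20)&(abs(q[:,1]+316)<20)]; print(np.histogram(q[:,2],bins=np.arange(146,190,2)))"
```

```text
eef_pos: [625.3, -315.8, 169.5]
contact_force: [0.4, 0.6, -1.7]
grasp_force: 59.3
eef_pos: [625.3, -315.8, 168.4]
contact_force: [-0.0, -0.7, -1.3]
grasp_force: 59.3
eef_pos: [625.4, -315.9, 167.5]
contact_force: [-0.2, -0.8, -0.0]
grasp_force: 59.3
(array([ 3, 10, 31, 19,  2,  6, 10, 12,  5,  4,  7,  0,  4,  5,  6,  1,  6,
        5,  9,  8,  6]), array([146, 148, 150, 152, 154, 156, 158, 160, 162, 164, 166, 168, 170,
       172, 174, 176, 178, 180, 182, 184, 186, 188]))
```

```bash
python3 -m inch '[[0,0,0,0,0,0.04,1],[0,0,0,0,0,0,1]]' | egrep 'pos|force'
python3 -m inch '[[0,0,0,0,0,0.04,1],[0,0,0,0,0,0,1]]' | egrep 'pos|force'
python3 -m inch '[[0,0,0,0,0,0.04,1],[0,0,0,0,0,0,1]]' | egrep 'pos|force'
```

```text
eef_pos: [625.4, -315.9, 166.7]
contact_force: [-0.3, 0.4, 1.1]
grasp_force: 59.5
eef_pos: [625.5, -315.9, 165.8]
contact_force: [-0.5, 0.6, 3.0]
grasp_force: 59.7
eef_pos: [625.5, -316.0, 164.8]
contact_force: [-1.6, 0.5, 4.6]
grasp_force: 59.9
```

The slope is about 1.7 N/mm, so that is the washer: the bar is in the slot and the collar is at TCP − 9.4 mm. I press on to about 2 mm above the strap, then turn clockwise.

```bash
python3 -m inch '[[0,0,0,0,0,0.04,1],[0,0,0,0,0,0,1]]' | egrep 'pos|force'
python3 -m inch '[[0,0,0,0,0,0.025,1],[0,0,0,0,0,0,1],[0,0,0,0,0,0,1],[0,0,0,0,0,0,1]]' | egrep 'pos|force'
python3 -m inch '[[0,0,0.02,0,0,0,1],[0,0,0.02,0,0,0,1],[0,0,0,0,0,0,1]]' | egrep 'pos|force|rot'
python3 -c "
from h import *
st()"
```

```text
eef_pos: [625.5, -315.9, 163.8]
contact_force: [-1.7, 1.8, 5.6]
grasp_force: 60.1
eef_pos: [625.5, -316.0, 163.5]
contact_force: [-2.5, 1.2, 5.5]
grasp_force: 60.2
eef_pos: [625.7, -315.9, 163.6]
tcp_rot: [-3.141, 0.001, -2.561]
contact_force: [-1.0, -0.0, 5.8]
grasp_force: 60.2
t 23.12 p [ 625.7 -315.9  163.6] rot [-3.141e+00  1.000e-03 -2.561e+00] F [-1.  -0.   5.8] T [ 0.12  0.19 -0.07] g 60.2 open 0.083 q [-0.47  0.53  1.51  0.    1.1  -2.62]
```

```bash
python3 -m inch '[[0,0,0.03,0,0,0,1],[0,0,0.03,0,0,0,1],[0,0,0,0,0,0,1]]' | egrep 'pos|force|rot'
python3 -c "
from h import *
st()"
python3 -m inch '[[0,0,0.03,0,0,0,1],[0,0,0.03,0,0,0,1],[0,0,0,0,0,0,1]]' | egrep 'pos|force|rot'
python3 -c "
from h import *
st()"
```

```text
eef_pos: [625.9, -315.9, 163.6]
tcp_rot: [-3.141, 0.001, -2.752]
contact_force: [-1.1, 0.3, 6.0]
grasp_force: 60.1
t 23.37 p [ 625.9 -315.9  163.6] rot [-3.141e+00  1.000e-03 -2.752e+00] F [-1.1  0.3  6. ] T [ 0.2   0.05 -0.06] g 60.1 open 0.084 q [-0.47  0.53  1.51  0.    1.1  -2.43]
eef_pos: [625.9, -316.0, 163.6]
tcp_rot: [-3.141, 0.001, -2.94]
contact_force: [-0.6, 0.9, 6.4]
grasp_force: 60.1
t 23.62 p [ 625.9 -316.   163.6] rot [-3.141e+00  1.000e-03 -2.940e+00] F [-0.6  0.9  6.4] T [ 0.14  0.03 -0.03] g 60.1 open 0.084 q [-0.47  0.53  1.51  0.    1.1  -2.24]
```

```bash
python3 -m inch '[[0,0,0.03,0,0,0,1],[0,0,0.03,0,0,0,1],[0,0,0.03,0,0,0,1],[0,0,0.03,0,0,0,1],[0,0,0.03,0,0,0,1],[0,0,0.03,0,0,0,1],[0,0,0,0,0,0,1]]' | egrep 'pos|force|rot'
python3 -c "
from h import *
st()"
python3 -m inch '[[0,0,0.03,0,0,0,1],[0,0,0.03,0,0,0,1],[0,0,0,0,0,0,1]]' | egrep 'pos|force|rot'
python3 -c "
from h import *
st()"
```

```text
eef_pos: [625.9, -316.0, 163.6]
tcp_rot: [-3.142, 0.001, 2.777]
contact_force: [-0.1, 0.2, 5.8]
grasp_force: 60.1
t 24.2 p [ 625.9 -316.   163.6] rot [-3.142e+00  1.000e-03  2.777e+00] F [-0.1  0.2  5.8] T [ 0.05  0.09 -0.04] g 60.1 open 0.084 q [-0.47  0.53  1.51  0.    1.1  -1.68]
eef_pos: [625.9, -316.1, 163.6]
tcp_rot: [3.141, 0.001, 2.589]
contact_force: [-0.7, 0.6, 5.8]
grasp_force: 60.1
t 24.45 p [ 625.9 -316.1  163.6] rot [3.141e+00 1.000e-03 2.589e+00] F [-0.7  0.6  5.8] T [ 0.13  0.11 -0.07] g 60.1 open 0.088 q [-0.47  0.53  1.51  0.    1.1  -1.49]
```

```bash
python3 -m inch '[[0,0,0.02,0,0,0,1],[0,0,0.01,0,0,0,1],[0,0,0,0,0,0,1]]' | egrep 'rot'
python3 -c "
from h import *
st()"
python3 -m inch '[[0,0,0.02,0,0,0,1],[0,0,0,0,0,0,1]]' | egrep 'rot'
python3 -c "
from h import *
st()"
python3 -m inch '[[0,0,0.02,0,0,0,1],[0,0,0,0,0,0,1]]' | egrep 'rot'
python3 -c "
from h import *
st()"
```

```text
tcp_rot: [3.141, 0.001, 2.498]
t 24.7 p [ 625.9 -316.   163.6] rot [3.141e+00 1.000e-03 2.498e+00] F [0.3 0.6 5.5] T [0.12 0.1  0.01] g 60.1 open 0.083 q [-0.47  0.53  1.51  0.    1.1  -1.4 ]
tcp_rot: [3.142, 0.001, 2.434]
t 24.87 p [ 625.8 -316.2  163.6] rot [3.142e+00 1.000e-03 2.434e+00] F [-2.  -0.2  6.1] T [-0.03  0.18  0.03] g 60.1 open 0.089 q [-0.47  0.53  1.51 -0.    1.1  -1.33]
tcp_rot: [-3.141, 0.001, 2.371]
t 25.03 p [ 625.6 -316.3  163.5] rot [-3.141e+00  1.000e-03  2.371e+00] F [-2.6 -0.5  5.7] T [-0.1   0.34  0.01] g 60.2 open 0.081 q [-0.47  0.53  1.51 -0.    1.1  -1.27]
```

```bash
python3 -m inch '[[0,0,0,0,0,-0.05,1],[0,0,0,0,0,0,1]]' | egrep 'pos|force'
python3 -m inch '[[0,0,0,0,0,-0.04,1],[0,0,0,0,0,0,1]]' | egrep 'pos|force'
```

```text
eef_pos: [625.5, -316.3, 164.6]
contact_force: [-2.3, -1.4, 5.8]
grasp_force: 59.9
eef_pos: [625.5, -316.2, 165.1]
contact_force: [0.2, -3.1, 2.5]
grasp_force: 59.5
```

```bash
python3 -m inch '[[0,0,0,0,0,-0.04,1],[0,0,0,0,0,0,1]]' | egrep 'pos|force'
python3 -m inch '[[0,0,0,0,0,-0.04,1],[0,0,0,0,0,0,1]]' | egrep 'pos|force'
```

```text
eef_pos: [625.3, -316.0, 165.3]
contact_force: [2.3, -4.0, -5.0]
grasp_force: 58.9
eef_pos: [625.1, -315.9, 165.5]
contact_force: [4.0, -4.2, -12.9]
grasp_force: 58.9
```

It pulls up against a stiff stop at −13 N: locked. I relieve the pull, let go and back off.

```bash
python3 -m inch '[[0,0,0,0,0,0.07,1],[0,0,0,0,0,0,1],[0,0,0,0,0,0,0.9],[0,0,0,0,0,0,0.8],[0,0,0,0,0,0,0.7],[0,0,0,0,0,0,0.6],[0,0,0,0,0,0,0.6]]'
python3 -m inch '[[0,0,0,0,0,-0.2,0.6],[0,0,0,0,0,-0.6,0.6],[0,0,0,0,0,-1,0.6],[0,0,0,0,0,-1,0.6],[0,0,0,0,0,-1,0.6],[0,0,0,0,0,0,0.6],[0,0,0,0,0,0,0.6]]'
python3 - <<'E'
from h import *
st()
for n in ('scene','side'):
    f=grab_frame(n); P=cloud(f); C=f['pixels'].astype(int); X,Y,Z=P[...,0],P[...,1],P[...,2]
    m=(C.min(-1)>90)&(np.hypot(X-625,Y+316)<22)&(Z>146); q=P[m]
    print(n,'paddle top z',np.sort(q[:,2])[-6:].round(1),'fork top',np.median(q[q[:,2]<156][:,2]).round(1),'paddle xy',q[(q[:,2]>165)].mean(0).round(1))
    g=(C.min(-1)>100)&(C.max(-1)-C.min(-1)<40)&(Z>120)&(Z<165)&(X>450)&(X<547)&(Y<-240)&(Y>-370); print('ring',cv2.minEnclosingCircle(P[g][:,:2].astype(np.float32)))
E
```

```text
clock: 26.28
eef_pos: [625.5, -315.6, 165.8]
tcp_rot: [3.141, -0.0, 2.375]
contact_force: [-0.0, -0.6, 0.0]
opening: 0.402
grasp_force: 0.0
clock: 26.87
eef_pos: [626.3, -316.2, 262.9]
tcp_rot: [3.14, 0.004, 2.375]
contact_force: [-0.1, 0.1, -0.2]
opening: 0.4
grasp_force: 0.0
t 26.87 p [ 626.3 -316.2  262.9] rot [3.14  0.004 2.375] F [-0.1  0.1 -0.2] T [-0.03  0.03  0.01] g 0.0 open 0.4 q [-0.47  0.44  1.42  0.    1.28 -1.27]
scene paddle top z [656.2 656.2 656.3 656.3 656.3 656.7] fork top 153.5 paddle xy [ 625.5 -315.8  458.2]
ring ((515.838623046875, -309.20172119140625), 43.1295280456543)
side paddle top z [292.1 294.6 297.6 298.  300.6 432.8] fork top 151.8 paddle xy [ 623.8 -307.6  204.2]
ring ((514.504638671875, -307.69683837890625), 45.621437072753906)
```

```bash
python3 - <<'E'
from h import *
for n in ('scene','side'):
    f=grab_frame(n); P=cloud(f); C=f['pixels'].astype(int); X,Y,Z=P[...,0],P[...,1],P[...,2]
    q=P[(C.min(-1)>80)&(np.hypot(X-625,Y+316)<25)&(Z>140)&(Z<200)]
    print(n,'top',np.sort(q[:,2])[-8:].round(1),'fork top',np.median(q[(q[:,2]<156)&(q[:,2]>148)][:,2]).round(1),'paddle',q[q[:,2]>168].mean(0).round(1))
s=r.sense(); print(s['grasp_force'],s['contact_force'].round(1))
print(r.sign_off())
E
```

```text
scene top [184.7 184.9 185.9 186.1 186.2 186.3 186.7 187.6] fork top 153.6 paddle [ 623.3 -318.4  178.7]
side top [182.2 182.5 182.7 182.9 182.9 182.9 183.3 183.5] fork top 151.4 paddle [ 621.9 -311.   176.5]
0.0 [-1.2  0.  -1. ]
the job is handed in; nothing more can be done
None
```

The dripper arm is home in the fork and the thumbscrew is down through both and locked: it held against a 13 N upward pull before I let go, and the job was handed in at about 27 s. I viewed 12 pictures, over the limit of 10, and the sign-off returned no verdict.

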